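# Unlatch the lens box and flip its lid open

### The arm

A 7-joint arm with a two-finger parallel gripper is mounted at the origin on a cart in front of the work surface, level with it; the furniture and walls round the work are solid. World frame = base frame: x ahead of the robot, y to its left, z up, the work surface at z = 0. Lengths are in mm, angles in rad, forces in N, time in s.
With the tool pointing down it reaches from about 400 to 875 mm from the base axis. Payload 4.4 kg.
Tool frame: the origin (TCP) lies at the very end of the fingers, on their centre line; the grasp point (between the pads) lies 19 mm behind it; z points along the fingers, y is the direction in which the jaws open and shut (so a half turn about z gives the same grasp; the last joint's range is limited). The gripper opens to 85 mm and grips with 20 to 120 N. Pads are 22 mm wide; open, the fingers measure 114 mm over their backs; the gripper's body (76 mm by 85 mm) begins 54 mm behind the grasp point. The pads swing forward as they close: fully open they stand 13 mm farther back than shut.
Start: joints at [1.142, 0.628, 0.038, 1.517, -0.027, 0.996, -0.02], TCP at [230.71, -607.693, 195.413] pointing down, gripper open.
Joint ranges: [-3.06, 3.06], [-0.37, 2.12], [-1.25, 1.32], [0.18, 2.47], [-1.1, 4.24], [0.23, 1.98], [-2.94, 2.94]. Speed limits (rad/s): [2.57, 2.57, 3.14, 3.14, 3.14, 3.14, 3.14].

### API

Orientations are given as a rotation vector (axis times angle).
In Python, from cell import get_state, read_camera, finish_job gives the robot as it stands.
- The arm moves only by the tool servo_tool, never from a script. Its argument "targets" is one flat list of numbers, 5 for each row, row after row: the shift along the tool's x, y, z in cm, then the turn about the tool's z in rad, then the opening, from 0 (shut) to 1 (fully open). A call has exactly 10 rows; each row shifts and turns the commanded pose from where the row before left it, along the tool's axes as they then stand; what a row does not reach is not made up. A row lasts 1/8 s, in which the tool goes at most 62.5 mm and 10.7 degrees, less where a joint would pass 70% of its speed; a pose out of reach is approached as far as the arm can. A call with a gripper value outside its range is refused whole. The fingers move at their own pace and stop on an object; "newtons" is the grip in N (left out, the last holds). Time passes only in rows, so rows that do not move let the fingers close, or fill a call up. It gives the time, the measured TCP pose, the force and the opening at its end, in the units of the state.
- get_state(): the state, without advancing time (a new reading comes with each control period).
- read_camera(name): name is "scene" or "top" or "wrist"; returns a dict with "pixels" (400x640x3 uint8, blue, green, red), "intrinsics" (3x3 intrinsics, pixels), "k1" (the pictures are not rectified: a ray, as slopes to the right and down, at radius r is drawn at 1 + k1 r^2 times it, then the intrinsics apply), "rvec" (rotation vector, rad) and "tvec" (3), from world to camera coordinates, as OpenCV has them. Camera axes: x right, y down, z forward; pixel columns grow to the right and rows downward; lengths in mm; the calibration is good to about 2 mm. A picture is of the moment at which its call begins. There is no depth.
- finish_job(): hands the job in, once; it reports no verdict.
The state is a dict: "time_s": time; "q": joint angles; "qvel": joint speeds; "tau": joint torques, N m; "ee_pos": TCP position; "tool_rot": TCP orientation; "force": force on the tool from outside, world axes, zero at the start; "moment": the same for the moment, N m; "width": finger opening in mm.
Only numpy, scipy, OpenCV 4.12 (cv2) and the standard library are available. Lean on these libraries where they do the work, as an engineer would, in place of code of your own. Each camera call takes 0.05 s, during which the arm holds its last target. There are 200 camera calls.

### The job

Open the wooden lens box without gripping anything: with a fingertip push the outer end of the wooden turn button round towards the hinge side of the box, as far as it goes, so that it no longer holds the lid down. Then lift the lid from below by the overhang opposite its hinges and push it gently over past upright, so that it lies back against its stop and stays open by itself. Leave the lenses in the box and the things around it untouched.

Things in the scene. Friction and masses are not known exactly. Their poses are not given: they have to be found in the camera images.
- lens_box: Wooden box with two compartments, screwed to the bench: 100 mm deep (x), 150 mm wide (y), 70 mm high. Origin at the centre of its underside; x points from its front to its hinges, y to its left, z up. It stands sideways: front (-x) to the right seen from the robot, hinges to the left, its +y side facing the robot, within 26 degrees. A wooden ear on the +y side carries the turn button.
- lid_hinge (a point): Fixed point in the middle of the lid's hinge axis, 70 mm above the bench, 52.5 mm behind the box's centre; the axis runs along the box's y.
- lid_lip (a point): Middle of the lower front edge of the lid; moves with it. The lid is a flat plate 125 mm deep, 150 mm wide, 8 mm thick; shut, its underside is 70.5 mm above the bench and overhangs the box's front wall by 24.5 mm, with free air below. This edge is 127 mm from the hinge axis.
- lid (a joint): Lid angle in rad: 0 shut, 1.57 upright, 1.95 lying back against its stop. The lid weighs 0.15 to 0.23 kg, with almost no friction: let go before about 1.58 it falls shut, beyond that it falls open by itself. 1 to 1.5 N upward at the overhang raises it once the turn button is off it.
- button_pivot (a point): Fixed point on the vertical axis of the turn button, at mid thickness, 85.5 mm above the bench, beside the lid, on the robot side (box frame x = -20, y = 95 mm). The ear below it is 34 mm in x by 36 mm in y, centred at x = -20, y = 93, top at 79 mm.
- button_end (a point): Outer end (away from the lid) of the turn button, 50 mm from the pivot, mid thickness; moves with it. The button is a wooden bar 90 x 14 x 10 mm, 80.5 to 90.5 mm above the bench: 50 mm reach outward from the pivot, with free air below beyond the ear, 40 mm inward over the lid's near edge, holding it down.
- turn_button (a joint): Turn button angle in rad: 0 to 0.35 at the start, across the lid's edge (at 0 the bar lies along the box's y). Grows clockwise seen from above (outer end going to the box's +x, to the robot's left) to its stop at 1.6; the lid is free from about 1.25. It stays where it is left; about 1 N at its outer end turns it.
- lens_a: Round clear lens blank, 59 mm wide and 8 mm thick, lying flat in the compartment nearer the robot, to be left alone; origin at the centre of its underside.
- lens_b: Round clear lens blank, 53 mm wide and 7 mm thick, lying flat in the compartment farther from the robot, to be left alone; origin at the centre of its underside.
- tin: Round tin, 67 mm wide, 32 mm high, behind the hinges, left of the box; bystander, origin under its centre.
- cardbox: Brown card box 48 x 64 x 28 mm, beyond the box; bystander, origin under its centre.
- bush: Plain steel bush, 22 mm wide, 14 mm high, right of the box, farther from the robot; bystander, origin under its centre.
- gauge: Brass ring, 32 mm wide, 9 mm high, right of the box, nearer the robot; bystander, origin under its centre.
- sanding: Sanding block 46 x 76 x 26 mm near the bench's front edge on the right; bystander, origin under its centre.
- brush1: Flat brush 163 mm long, 12 mm high, near the bench's front edge; bystander, origin under its centre.
- glasses: Folded brown spectacles 45 x 130 x 14 mm near the bench's front edge on the left; bystander, origin under their centre.

How it is judged (in metres and radians):
On the way, in this order (a step that is already met when the one before it is completed fails the run):
1. the turn button is turned off the lid while the lid is still shut (value of joint turn_button above 1.25 rad and value of joint lid below 0.08 rad), for 0.1 s.
2. the lid is past upright (value of joint lid above 1.65 rad), for 0.1 s.
At the end, for the whole second after the job is handed in: The lid lies back against its stop (beyond 1.85 rad of 1.95) with nothing holding it, the turn button is turned aside (beyond 1.2 rad), both lenses lie in their compartments and every bystander within 20 mm of where it was (value of joint lid above 1.85 rad and value of joint turn_button above 1.2 rad and z of each of lens_a, lens_b in the frame of lens_box below 0.015 m and distance of each of lens_a, lens_b, tin, sanding, bush, gauge, brush1, glasses, cardbox from where it was at the start of the episode below 0.02 m); the robot touches nothing.
It fails at once if a lens or a bystander is lifted or pushed away (raised 15 mm or moved 30 mm) (distance of any of lens_a, lens_b, tin, sanding, bush, gauge, brush1, glasses, cardbox from where it was at the start of the episode above 0.03 m or height (world z) of any of tin, sanding, bush, gauge, brush1, glasses, cardbox above 0.015 m or height (world z) of any of lens_a, lens_b above 0.022 m).
It fails at once if the fingers touch a lens (contact force between the fingers and lens_a above 0.5 N or contact force between the fingers and lens_b above 0.5 N).
It fails at once if the lid or the turn button is gripped or forced (more than 30 N from the fingers) (contact force between the fingers and lid above 30 N or contact force between the fingers and turn_button above 30 N).
It also fails if it takes over 54 s, if anything falls off the work surface, if the arm or the gripper's body presses on something with over 40 N, if the wrist force passes 120 N, or if a joint passes its speed limit or range.

## Working session

There is one attempt and no reset: what is moved stays moved. The work goes in short steps, Python scripts to look and compute and a tool call to move; the robot and the scene stay as the last step left them, time stands still between calls to the robot, and variables do not carry over. Pictures are saved under pics/ and viewed, about 8 in all and at most 12, crops included, and the job is handed in when it is done.

Besides the shell and the picture viewer there is one more tool, called as a command line: name --argument value ..., lists and objects as JSON in quotes. servo_tool: Moves the arm, as the interface text tells. Its arguments: {"type":"object","properties":{"targets":{"type":"array"},"newtons":{"type":"number"}},"required":["targets"]}

```bash
mkdir -p pics; ls; cat > h.py <<'E'
import numpy as np, cv2
from cell import get_state, read_camera, finish_job
def cam(n):
    c=read_camera(n); c['R']=cv2.Rodrigues(np.array(c['rvec'],float))[0]; c['t']=np.array(c['tvec'],float); c['K']=np.array(c['intrinsics'],float); return c
def ray(c,u,v):
    K=c['K']; d=np.array([(u-K[0,2])/K[0,0],(v-K[1,2])/K[1,1]]); s=d.copy()
    for _ in range(20): s=d/(1+c['k1']*(s@s))
    return -c['R'].T@c['t'], c['R'].T@np.array([*s,1.])
def onz(c,u,v,z):
    o,d=ray(c,u,v); return o+d*(z-o[2])/d[2]
def proj(c,p):
    q=c['R']@np.array(p,float)+c['t']; s=q[:2]/q[2]; s=s*(1+c['k1']*(s@s)); return c['K'][:2,:2]@s+c['K'][:2,2]
E
python3 - <<'E'
from h import *
for n in('scene','top'):
    c=cam(n); cv2.imwrite(f'pics/{n}0.png',c['pixels']); print(n,c['K'].tolist(),c['k1'],-c['R'].T@c['t'])
s=get_state(); print(s)
E
```

```text
pics
scene [[502.1689386804655, 0.0, 316.89418395439435], [0.0, 502.1689386804655, 196.41975606814904], [0.0, 0.0, 1.0]] -0.16159103929537366 [-165.15739021  944.18210332  769.00677283]
top [[364.0587856594598, 0.0, 319.47469483809556], [0.0, 364.0587856594598, 200.27784283927213], [0.0, 0.0, 1.0]] -0.06785997188709766 [ 437.17799372  -22.01825756 1010.78844162]
{'time_s': 0.1, 'q': array([ 1.14221424,  0.62925182,  0.03843177,  1.51825942, -0.02700138,
        0.99626791, -0.02001448]), 'qvel': array([ 0.00095468, -0.00042803,  0.00116443, -0.00214519, -0.00070359,
       -0.00029691,  0.00119358]), 'tau': array([ 2.84104499e-03, -5.64534187e+01,  1.23084571e+00, -1.93977034e+01,
        1.14080802e-02,  5.40000445e-03, -6.60683327e-06]), 'ee_pos': array([ 230.49160603, -607.11480116,  194.58475688]), 'tool_rot': array([-3.08843859e+00, -5.66434024e-01,  4.84215953e-04]), 'force': array([-0.55114571, -0.11495421,  0.06809924]), 'moment': array([ 0.02925178, -0.01019184, -0.02498601]), 'width': 85.4932435840749}
```

View pics/top0.png

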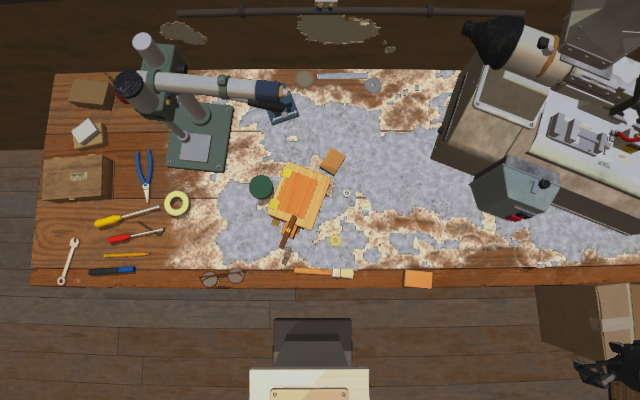

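View pics/scene0.png

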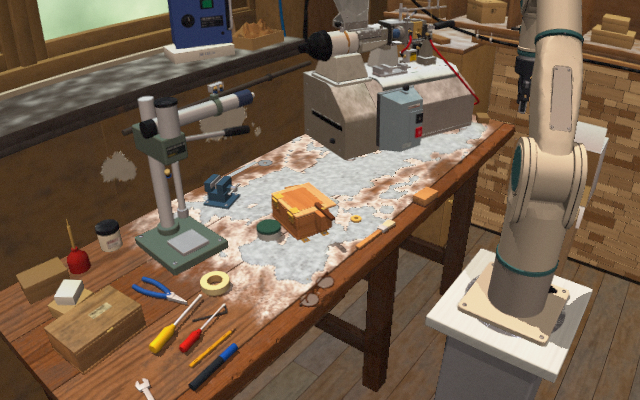

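Top view: the lid is at about (298,197), the button bar runs from about (295,217) to (283,247), tin at (261,187), card box at (333,161), bush at (347,193), gauge at (335,241). I'll zoom in and fit the lid.

```bash
python3 - <<'E'
from h import *
c=cam('top'); im=c['pixels']; cv2.imwrite('pics/crop.png',cv2.resize(im[140:290,230:380],None,fx=4,fy=4,interpolation=cv2.INTER_CUBIC))
hsv=cv2.cvtColor(im,cv2.COLOR_BGR2HSV)
for p in[(298,197),(285,185),(320,195),(305,222),(289,230),(283,245),(284,258)]: print(p,hsv[p[1],p[0]],onz(c,*p,78).round())
E
```

```text
(298, 197) [ 14 176 213] [598.  26.  78.]
(285, 185) [ 14 172 213] [630.  60.  78.]
(320, 195) [ 19 131 212] [603. -32.  78.]
(305, 222) [ 19 133 213] [533.   7.  78.]
(289, 230) [ 25 172 212] [512.  48.  78.]
(283, 245) [ 11 170 114] [474.  63.  78.]
(284, 258) [14 80 99] [441.  60.  78.]
```

View pics/crop.png

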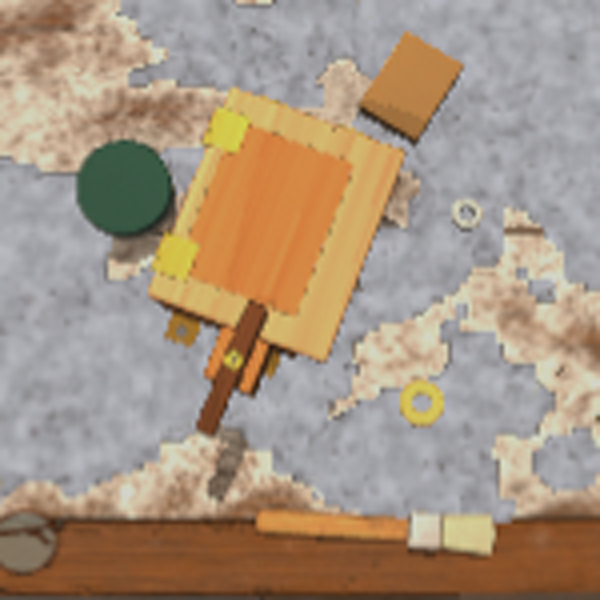

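The lid corners in the crop are at about (230,88), (403,150), (325,362) and (150,297). The button pivot is at (234,359), its outer end at (207,430) and its inner end at (255,307).

```bash
cat > pose.py <<'E'
from h import *
c=cam('top')
f=lambda u,v,z: onz(c,230+(u-1.5)/4,140+(v-1.5)/4,z)
FL,FR,NR,NL=[f(u,v,78.5) for u,v in [(230,88),(403,150),(325,362),(150,297)]]
if __name__=='__main__':
    print(FL,FR,NR,NL)
    print([np.linalg.norm(a-b).round() for a,b in[(FL,FR),(FR,NR),(NR,NL),(NL,FL)]])
src=np.array([[50.5,-75],[-74.5,-75],[-74.5,75],[50.5,75]]); dst=np.array([FL,FR,NR,NL])[:,:2]
A=dst-dst.mean(0); B=src-src.mean(0)
th=np.arctan2((B[:,0]*A[:,1]-B[:,1]*A[:,0]).sum(),(A*B).sum())
R=np.array([[np.cos(th),-np.sin(th)],[np.sin(th),np.cos(th)]]); t=dst.mean(0)-R@src.mean(0)
W=lambda x,y:(R@[x,y]+t).round(1)
if __name__=='__main__':
    print('yaw',th,np.degrees(th),'t',t, 'res',(src@R.T+t-dst).round(1))
    print('pivot',W(-20,95),f(234,359,90.5),'end meas',f(207,430,90.5),f(255,307,90.5))
    a=f(207,430,90.5)-f(255,307,90.5); b=R.T@a[:2]; print('button',b,np.arctan2(b[0],b[1]))
    print('lip',W(-74.5,0),'hinge',W(52.5,0),'tin',f(125,188,32),'bush',f(466,213,14),'gauge',f(422,403,9),'card',f(412,85,28),'lens')
E
python3 pose.py
```

```text
[692.95880563  54.87284073  78.5       ] [650.83483124 -59.06862538  78.5       ] [511.9171303   -8.01283879  78.5       ] [554.02874719 104.8873058   78.5       ]
[np.float64(121.0), np.float64(148.0), np.float64(120.0), np.float64(148.0)]
yaw 1.2192073862406867 69.85543758276778 t [606.56755837  34.43559079] res [[ 1.4  1.1]
 [ 0.5 -2.3]
 [-1.4 -1.7]
 [-0.5  2.8]]
pivot [510.5  48.4] [512.95747049  49.34171018  90.5       ] end meas [468.34828437  65.87245427  90.5       ] [546.02129723  36.3220003   90.5       ]
button [ 0.99294723 83.09837732] 0.01194848815896059
lip [580.9 -35.5] hinge [624.6  83.7] tin [635.14107236 129.89900558  32.        ] bush [ 620.63604682 -105.17627478   14.        ] gauge [489.18344913 -73.47359583   9.        ] card [708.82169647 -67.73459906  28.        ] lens
```

servo_tool --targets '[3.5,-4.2,0,0,0,3.5,-4.2,0,0,0,3.5,-4.2,0,0,0,3.5,-4.2,0,0,0,3.5,-4.2,0,0,0,3.5,-4.2,0,0,0,3.5,-4.2,0,0,0,3.5,-4.2,0,0,0,3.5,-4.2,0,0,0,0,0,0,0,0]' --newtons 20

```text
time_s: 1.45
ee_pos: [392.5, -138.3, 195.6]
tool_rot: [-3.086, -0.58, -0.002]
force: [0.6, -1.1, 0.2]
width: 0.2
```

servo_tool --targets '[0,0,0,-0.17,0,0,0,0,-0.17,0,0,0,0,-0.17,0,0,0,0,-0.17,0,0,0,0,-0.17,0,0,0,0,0,0,0,0,0,0,0,0,0,0,0,0,0,0,0,0,0,0,0,0,0,0]'

```text
time_s: 2.7
ee_pos: [391.1, -142.4, 195.4]
tool_rot: [2.582, 1.79, 0.0]
force: [-0.9, -0.6, -0.7]
width: -0.0
```

```bash
cat > st.py <<'E'
from h import *
yaw=1.2192; t=np.array([606.57,34.44])
Rb=np.array([[np.cos(yaw),-np.sin(yaw)],[np.sin(yaw),np.cos(yaw)]])
def st():
    s=get_state(); Rt=cv2.Rodrigues(np.array(s['tool_rot']))[0]; p=s['ee_pos']
    bx=Rb.T@(p[:2]-t); f=Rb.T@s['force'][:2]
    print('t',round(s['time_s'],2),'box xy',bx.round(1),'z',round(p[2],1),'yaw err',round(float(np.arctan2(Rt[1,0],Rt[0,0])-yaw),3),'F box',f.round(1),round(float(s['force'][2]),1),'w',round(s['width'],1))
if __name__=='__main__': st()
E
python3 st.py
```

```text
t 2.7 box xy [-240.3  141.4] z 195.4 yaw err -0.007 F box [-0.9  0.6] -0.7 w -0.0
```

servo_tool --targets '[4.5,0,0,0,0,4.5,0,0,0,0,4.5,0,0,0,0,4.5,-0.3,0,0,0,0,0,3.7,0,0,0,0,3.7,0,0,0,0,3.8,0,0,0,0,0,0,0,0,0,0,0,0,0,0,0,0,0]'

```text
time_s: 3.95
ee_pos: [452.6, 27.2, 84.8]
tool_rot: [2.58, 1.789, 0.004]
force: [0.9, 0.5, 0.3]
width: -0.3
```

```bash
python3 - <<'E'
from st import *
st()
c=cam('top'); a=c['pixels'][150:280,230:380]; 
d=cam('wrist'); w=d['pixels']
a=cv2.resize(a,(461,400),interpolation=cv2.INTER_CUBIC); w=cv2.resize(w,(339*1,212))
o=np.zeros((400,800,3),np.uint8); o[:,:461]=a; o[:212,461:]=w
s=cam('scene')['pixels'][160:250,260:350]; o[212:,500:688]=cv2.resize(s,(188,188))
cv2.imwrite('pics/p4.png',o)
E
```

```text
t 3.95 box xy [-59.8 142.1] z 84.8 yaw err -0.007 F box [ 0.8 -0.7] 0.3 w -0.3
```

View pics/p4.png

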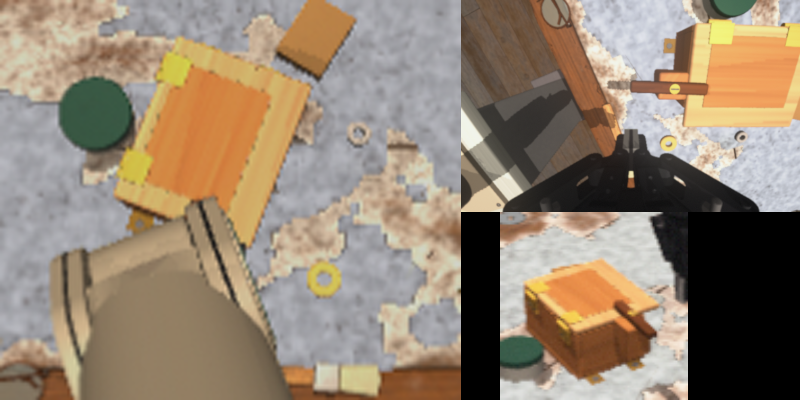

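The wrist view shows the closed fingertips at (632,138), beside the outer end of the bar. The bar runs from (625,87) to (708,90) with its pivot at (675,88). I'm ready to push.

servo_tool --targets '[0.8,0,0.3,0,0,0.7,0.1,0,0,0,0.7,0.1,0,0,0,0.5,0,0,0,0,0.5,0,0,0,0,0.5,0,0,0,0,0.4,0.2,0,0,0,0.5,0.2,0,0,0,0.4,0.2,0,0,0,0,0,0,0,0]'

```text
time_s: 5.35
ee_pos: [476.7, 71.5, 80.4]
tool_rot: [2.581, 1.791, 0.001]
force: [0.2, 0.1, -0.3]
width: -0.0
```

```bash
python3 st.py
```

```text
t 5.35 box xy [-10.  134.7] z 80.4 yaw err -0.006 F box [ 0.2 -0.2] -0.3 w -0.0
```

servo_tool --targets '[0.3,0.2,-0.2,0,0,0.3,0.3,-0.1,0,0,0.2,0.3,0,0,0,0.2,0.3,0,0,0,0.2,0.3,0,0,0,0.1,0.3,0,0,0,0.1,0.3,0,0,0,0.1,0.2,0,0,0,0,0,0,0,0,0,0,0,0,0]'

```text
time_s: 6.6
ee_pos: [502.0, 77.5, 83.4]
tool_rot: [-2.581, -1.79, 0.0]
force: [0.1, -0.1, -0.1]
width: 0.2
```

```bash
python3 - <<'E'
from st import *
st()
w=cam('wrist')['pixels']
cv2.imwrite('pics/p5.png',w)
E
```

```text
t 6.6 box xy [  4.4 113. ] z 83.4 yaw err -0.006 F box [-0.1 -0.1] -0.1 w 0.2
```

View pics/p5.png

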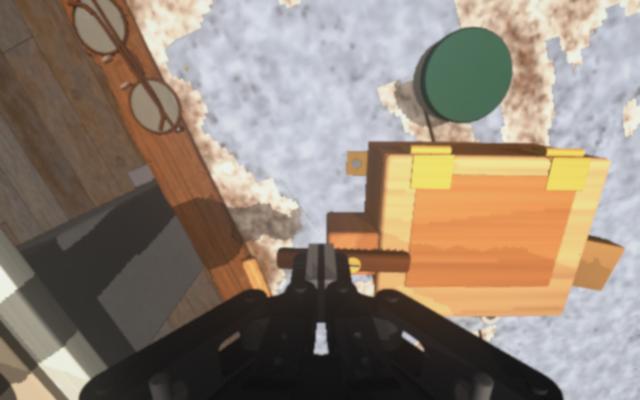

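```bash
python3 - <<'E'
from st import *
c=cam('wrist'); B=lambda x,y,z:proj(c,[*(Rb@[x,y]+t),z]).round()
print('cam box',Rb.T@((-c['R'].T@c['t'])[:2]-t),(-c['R'].T@c['t'])[2])
print('TCP',proj(c,get_state()['ee_pos']))
for n,p in dict(pivot=(-20,95,90.5),outer0=(-20,145,90.5),inner0=(-20,55,90.5),outer90=(30,95,90.5),lidNF=(-74.5,75,78.5),lidNH=(50.5,75,78.5),lidFH=(50.5,-75,78.5),earfar=(-3,111,79),earb=(-3,111,0),tcp=(4.4,113,83)).items(): print(n,B(*p))
E
```

```text
cam box [ 84.40168296 110.77941472] 260.75456956353327
TCP [318.40929747 229.8837944 ]
pivot [346. 268.]
outer0 [270. 268.]
inner0 [406. 267.]
outer90 [348. 196.]
lidNF [369. 322.]
lidNH [379. 158.]
lidFH [609. 158.]
earfar [321. 237.]
earb [321. 200.]
tcp [318. 230.]
```

```bash
python3 - <<'E'
from st import *
c=cam('wrist'); s=get_state(); Rt=cv2.Rodrigues(np.array(s['tool_rot']))[0]
for d in [(0,0,0),(11,0,0),(11,0,-10),(11,0,-20),(0,0,-10),(0,0,-20),(-11,0,0),(11,0,-40)]: print(d,proj(c,s['ee_pos']+Rt@np.array(d,float)).round())
cv2.imwrite('pics/p6.png',cv2.resize(c['pixels'][200:330,240:440],None,fx=4,fy=4,interpolation=cv2.INTER_NEAREST))
E
```

```text
(0, 0, 0) [318. 230.]
(11, 0, 0) [318. 214.]
(11, 0, -10) [318. 220.]
(11, 0, -20) [318. 227.]
(0, 0, -10) [318. 237.]
(0, 0, -20) [318. 244.]
(-11, 0, 0) [318. 245.]
(11, 0, -40) [318. 242.]
```

View pics/p6.png

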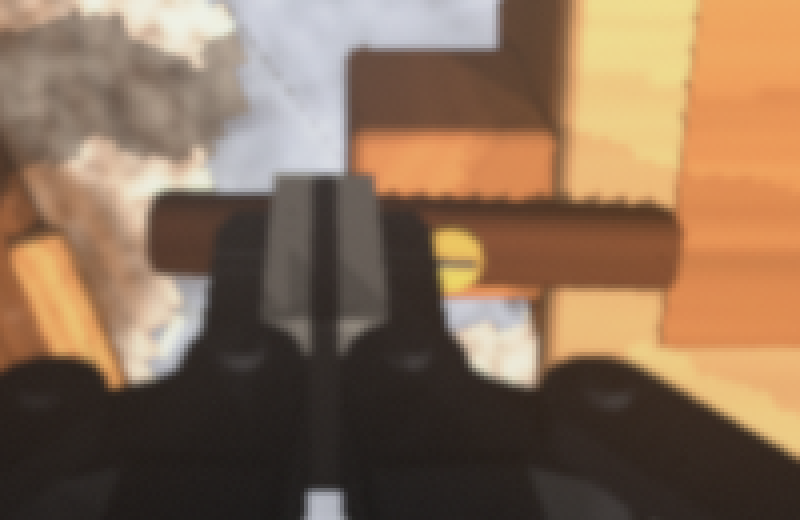

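```bash
python3 - <<'E'
from st import *
c=cam('scene'); s=get_state()
B=lambda x,y,z:proj(c,[*(Rb@[x,y]+t),z])
im=cv2.resize(c['pixels'][140:250,250:380],None,fx=6,fy=5.4,interpolation=cv2.INTER_NEAREST)
im=cv2.resize(c['pixels'][140:240,260:380],None,fx=6,fy=6,interpolation=cv2.INTER_NEAREST)
for p,col in [(proj(c,s['ee_pos']),(0,0,255)),(B(-20,95,90.5),(255,0,0)),(B(-20,145,90.5),(255,0,0)),(B(-74.5,75,78.5),(255,0,255)),(B(50.5,75,78.5),(255,0,255)),(B(50.5,-75,78.5),(255,0,255)),(B(-74.5,-75,78.5),(255,0,255))]:
    q=((p-[260,140])*6+3).astype(int); cv2.circle(im,tuple(int(v) for v in q),3,col,-1); print(p.round(1))
cv2.imwrite('pics/p7.png',im)
E
```

```text
[320.8 215.8]
[325.  207.7]
[335.7 216.3]
[337.9 202.6]
[298.  216.1]
[271.1 192.2]
[309.1 180.8]
```

View pics/p7.png

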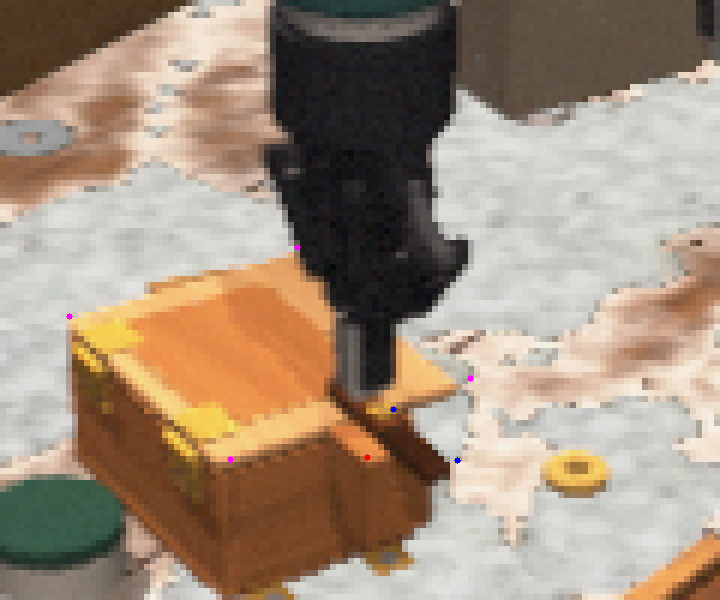

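The scene view shows the fingertip (365,393 in the crop) about 10 px, or 25–30 mm, above the projected TCP (red, 367,457). So it passed over the bar, and the button hasn't been turned. I'll triangulate the real tip from both views.

```bash
python3 - <<'E'
from st import *
s=cam('scene'); w=cam('wrist')
def tri(a,b):
    (o1,d1),(o2,d2)=a,b; d1=d1/np.linalg.norm(d1); d2=d2/np.linalg.norm(d2)
    k=np.linalg.lstsq(np.c_[d1,-d2],o2-o1,rcond=None)[0]; p,q=o1+k[0]*d1,o2+k[1]*d2; return (p+q)/2,np.linalg.norm(p-q)
bx=lambda p:(Rb.T@(p[:2]-t)).round(1)
for n,a,b in[('tip',(320.5,205.3),(321,244)),('pivot',None,(354.5,265.5))]:
    if a: p,g=tri(ray(s,*a),ray(w,*b)); print(n,bx(p),p[2].round(1),'gap',g)
for n,(u,v) in dict(pivot=(354.5,265.5),outer=(278,257),inner=(409,264)).items(): print(n,bx(onz(w,u,v,90.5)))
for n,(u,v) in dict(scr=(380,408),end=(435,470)).items(): print(n,bx(onz(s,260+u/6,140+v/6,90.5)))
E
```

```text
tip [  6.9 111.7] 113.6 gap 4.839941699092822
pivot [-18.2  89.2]
outer [-11.5 139.3]
inner [-17.4  53.2]
scr [-15.6  93.7]
end [ -7.8 148.6]
```

servo_tool --targets '[-1.5,-0.8,-0.3,0,0,-1.5,-0.8,0,0,0,-1.5,-0.8,0,0,0,-1.5,-0.8,0,0,0,0,0,1.3,0,0,0,0,1.3,0,0,0,0,1.3,0,0,0,0,0,0,0,0,0,0,0,0,0,0,0,0,0]'

```text
time_s: 8.15
ee_pos: [451.6, 32.7, 47.7]
tool_rot: [2.581, 1.79, 0.001]
force: [-0.1, 0.9, 0.0]
width: -0.2
```

```bash
python3 st.py
```

```text
t 8.15 box xy [-55.  144.9] z 47.7 yaw err -0.006 F box [0.8 0.4] 0.0 w -0.2
```

servo_tool --targets '[0.8,0,0,0,0,0.8,0,0,0,0,0.6,0,0,0,0,0.6,0,0,0,0,0.6,0,0,0,0,0.5,0.2,0,0,0,0.5,0.2,0,0,0,0.5,0.3,0,0,0,0,0,0,0,0,0,0,0,0,0]'

```text
time_s: 9.4
ee_pos: [475.4, 75.9, 47.5]
tool_rot: [2.581, 1.79, 0.001]
force: [0.3, -0.3, 0.6]
width: -0.1
```

```bash
python3 - <<'E'
from st import *
st()
cv2.imwrite('pics/p8.png',cv2.resize(cam('wrist')['pixels'][150:330,220:440],None,fx=3,fy=3))
E
```

```text
t 9.4 box xy [ -6.3 137.4] z 47.5 yaw err -0.007 F box [-0.2 -0.4] 0.6 w -0.1
```

View pics/p8.png

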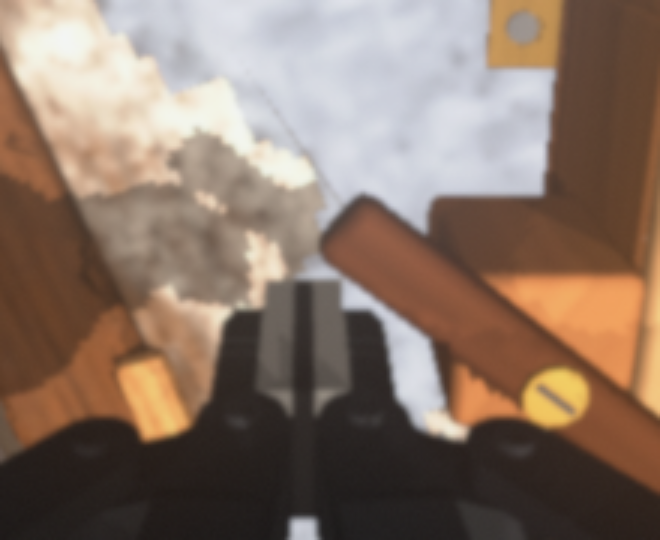

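The bar is now turning: pivot at (557,398) and outer end at (345,225) in the crop, about 0.75 rad. I'll continue.

servo_tool --targets '[0.4,0.4,0,0,0,0.4,0.4,0,0,0,0.4,0.4,0,0,0,0.2,0.4,0,0,0,0.2,0.4,0,0,0,0.1,0.4,0,0,0,0,0.3,0,0,0,0,0.2,0,0,0,0,0,0,0,0,0,0,0,0,0]'

```text
time_s: 10.7
ee_pos: [508.1, 82.4, 47.8]
tool_rot: [-2.581, -1.791, -0.001]
force: [-2.2, 3.1, 7.4]
width: 0.2
```

```bash
python3 - <<'E'
from st import *
st()
c=cam('wrist'); print([proj(c,[*(Rb@p+t),85]).round() for p in ([-20,95],[30,95],[-60,95])])
cv2.imwrite('pics/p9.png',cv2.resize(c['pixels'][150:330,220:440],None,fx=3,fy=3))
E
```

```text
t 10.7 box xy [ 11.1 109. ] z 47.8 yaw err -0.006 F box [2.2 3.1] 7.4 w 0.2
[array([343., 306.]), array([345., 226.]), array([342., 360.])]
```

View pics/p9.png

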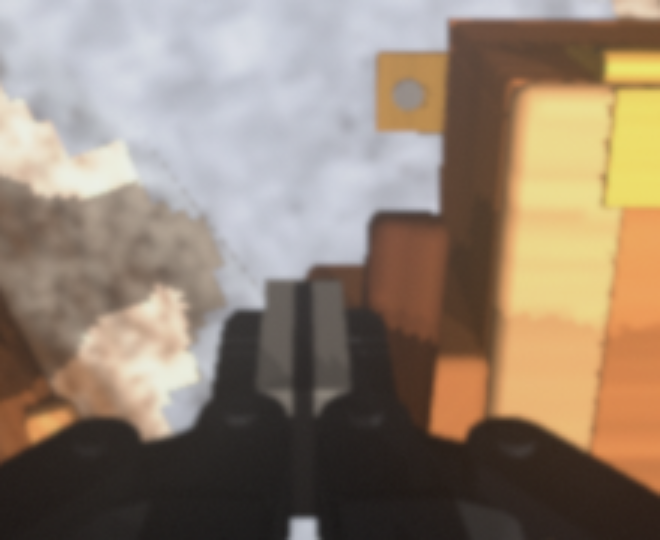

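The bar edge now runs straight along the box's x (crop column 370–440), clear of the lid and close to its stop. Next I retreat and go round to the front of the lid.

servo_tool --targets '[0,-1.5,0,0,0,0,-1.5,0,0,0,0,0,-3,0,0,0,0,-3,0,0,-3.8,0,0,0,0,-3.8,0,0,0,0,-3.8,0,0,0,0,0,4,0,0,0,0,5,0,0,0,0,5,0,0,0]'

```text
time_s: 12.0
ee_pos: [571.3, -63.9, 107.1]
tool_rot: [-2.581, -1.79, 0.002]
force: [1.3, 0.0, 1.0]
width: -0.2
```

servo_tool --targets '[0,0,3,0,0,0,0,3,0,0,0,0,1.6,0,0,0,0,0,0,0,0,0,0,0,0,0,0,0,0,0,0,0,0,0,0,0,0,0,0,0,0,0,0,0,0,0,0,0,0,0]'

```text
time_s: 13.25
ee_pos: [571.1, -63.6, 31.4]
tool_rot: [2.582, 1.79, -0.0]
force: [0.4, -0.6, 0.8]
width: -0.1
```

```bash
python3 - <<'E'
from st import *
st()
c=cam('wrist')
cv2.imwrite('pics/p10.png',c['pixels'])
w=c
print('pivot/bar',[proj(c,[*(Rb@p+t),90.5]).round() for p in ([-20,95],[30,95],[-60,95])])
E
```

```text
t 13.25 box xy [-104.3   -0.5] z 31.4 yaw err -0.006 F box [-0.4 -0.6] 0.8 w -0.1
pivot/bar [array([70., 95.]), array([ 38., -55.]), array([ 94., 193.])]
```

View pics/p10.png

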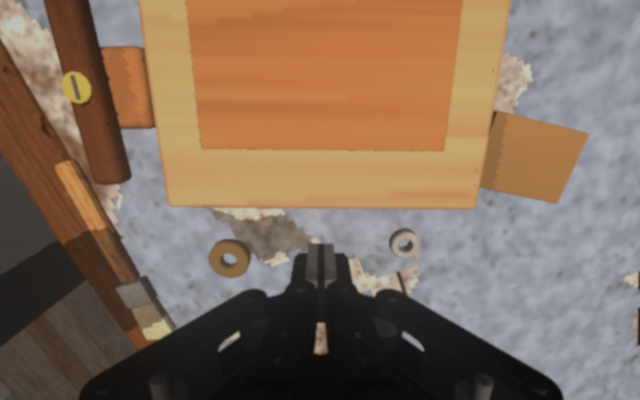

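The button is clear of the lid (bar from (115,185) past the pivot at (77,87), with a gap to the lid edge at x≈150). Its angle is about 1.44 rad. The fingertip (320,244) is in front of the lip (row 208). I'll approach gently until I feel contact.

servo_tool --targets '[0.8,0,0,0,0,0.6,0,0,0,0,0.2,0,0,0,0,0.1,0,0,0,0,0.1,0,0,0,0,0.1,0,0,0,0,0,0,0,0,0,0,0,0,0,0,0,0,0,0,0,0,0,0,0,0]'

```text
time_s: 14.55
ee_pos: [577.8, -45.8, 31.5]
tool_rot: [2.581, 1.79, 0.0]
force: [0.0, -0.1, 0.3]
width: -0.2
```

```bash
python3 st.py
```

```text
t 14.55 box xy [-85.3  -0.6] z 31.5 yaw err -0.006 F box [-0. -0.] 0.3 w -0.2
```

servo_tool --targets '[0.1,0,0,0,0,0.1,0,0,0,0,0.1,0,0,0,0,0.1,0,0,0,0,0,0,0,0,0,0,0,0,0,0,0,0,0,0,0,0,0,0,0,0,0,0,0,0,0,0,0,0,0,0]'

```text
time_s: 15.8
ee_pos: [578.4, -44.1, 31.4]
tool_rot: [2.582, 1.788, -0.004]
force: [-1.1, -4.7, 2.4]
width: -0.3
```

```bash
python3 st.py
```

```text
t 15.8 box xy [-83.4  -0.6] z 31.4 yaw err -0.008 F box [-4.8 -0.6] 2.4 w -0.3
```

servo_tool --targets '[0.1,0,-0.2,0,0,0,0,-0.3,0,0,0,0,-0.3,0,0,0,0,-0.3,0,0,0.1,0,-0.3,0,0,0,0,0,0,0,0,0,0,0,0,0,0,0,0,0,0,0,0,0,0,0,0,0,0,0]'

```text
time_s: 17.05
ee_pos: [578.7, -43.1, 45.0]
tool_rot: [2.582, 1.787, -0.006]
force: [-1.6, -6.9, 0.6]
width: 0.1
```

```bash
python3 - <<'E'
from st import *
st()
c=cam('wrist'); s=cam('scene')
im=np.zeros((600,800,3),np.uint8)
im[:400,:640]=c['pixels']; im[300:,400:]=cv2.resize(s['pixels'][165:240,255:355],(400,300),interpolation=cv2.INTER_CUBIC)
cv2.imwrite('pics/p11.png',im)
E
```

```text
t 17.05 box xy [-82.4  -0.5] z 45.0 yaw err -0.008 F box [-7.  -0.9] 0.6 w 0.1
```

View pics/p11.png

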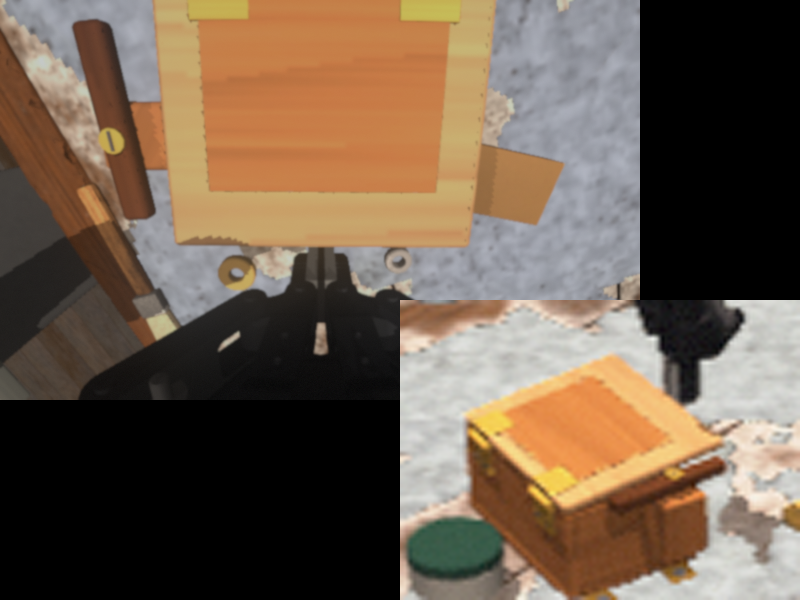

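The scene inset shows the front near lid corner at about (722,440), which looks about 10 mm higher. In the wrist view the front edge runs from (177,244) to (467,246). I'll check by triangulating.

```bash
cat >> h.py <<'E'
def tri(a,b):
    (o1,d1),(o2,d2)=a,b; d1=d1/np.linalg.norm(d1); d2=d2/np.linalg.norm(d2)
    k=np.linalg.lstsq(np.c_[d1,-d2],o2-o1,rcond=None)[0]; p,q=o1+k[0]*d1,o2+k[1]*d2; return (p+q)/2,np.linalg.norm(p-q)
E
python3 - <<'E'
from st import *
w=cam('wrist'); s=cam('scene')
p,g=tri(ray(s,335.5,200),ray(w,177,244)); print((Rb.T@(p[:2]-t)).round(1),p[2],g)
for th in(0,.05,.1,.15):
    x=52.5-np.cos(th)*127-np.sin(th)*-8.5; z=70+np.sin(th)*127+8.5*np.cos(th)
    P=lambda y:[*(Rb@[x,y]+t),z]
    print(th,proj(s,P(75)).round(1),proj(w,P(75)).round(1),proj(w,P(-75)).round(1))
E
```

```text
[-69.8  71.3] 87.05068229961509 1.7557821811157264
0 [337.9 202.6] [179.4 243. ] [454.6 240.9]
0.05 [337.8 200.7] [173.8 247.5] [459.9 245.4]
0.1 [337.5 198.7] [167.7 251.8] [465.7 249.6]
0.15 [337.2 196.9] [161.  255.8] [472.1 253.6]
```

servo_tool --targets '[0.2,0,0,0,0,0.2,0,-0.2,0,0,0,0,-0.3,0,0,0.1,0,-0.3,0,0,0.1,0,-0.3,0,0,0.1,0,-0.3,0,0,0.1,0,-0.3,0,0,0,0,0,0,0,0,0,0,0,0,0,0,0,0,0]'

```text
time_s: 18.5
ee_pos: [579.8, -40.1, 61.9]
tool_rot: [2.582, 1.783, -0.015]
force: [-3.7, -13.7, 2.9]
width: 0.1
```

```bash
cat > lid.py <<'E'
from st import *
st()
w=cam('wrist')
for th in(0,.1,.15,.2,.25,.3,.4,.5):
    x=52.5-np.cos(th)*127-np.sin(th)*-8.5; z=70+np.sin(th)*127+8.5*np.cos(th)
    P=lambda y:[*(Rb@[x,y]+t),z]
    print(th,proj(w,P(75)).round(),proj(w,P(-75)).round())
im=w['pixels']; hsv=cv2.cvtColor(im,cv2.COLOR_BGR2HSV)
m=cv2.inRange(hsv,(10,80,150),(24,255,255)); m=cv2.morphologyEx(m,cv2.MORPH_OPEN,np.ones((5,5)))
n,l,stt,_=cv2.connectedComponentsWithStats(m); i=1+stt[1:,4].argmax(); k=cv2.convexHull(cv2.findContours((l==i).astype(np.uint8),0,1)[0][0])
print('lid blob',stt[i], cv2.approxPolyDP(k,6,True)[:,0].tolist())
E
python3 lid.py
```

```text
t 18.5 box xy [-79.2  -0.5] z 61.9 yaw err -0.011 F box [-14.1  -1.3] 2.9 w 0.1
0 [193. 235.] [442. 233.]
0.1 [183. 243.] [451. 240.]
0.15 [178. 246.] [456. 244.]
0.2 [172. 249.] [462. 247.]
0.25 [166. 252.] [468. 249.]
0.3 [159. 254.] [474. 251.]
0.4 [143. 257.] [489. 254.]
0.5 [124. 257.] [507. 254.]
lid blob [  152     0   393   247 78265] [[477, 0], [544, 162], [521, 218], [465, 245], [176, 241], [152, 115], [169, 0]]
```

servo_tool --targets '[0.1,0,-0.3,0,0,0.1,0,-0.3,0,0,0.1,0,-0.4,0,0,0.2,0,-0.4,0,0,0.2,0,-0.4,0,0,0.2,0,-0.4,0,0,0.2,0,-0.4,0,0,0.2,0,-0.4,0,0,0,0,0,0,0,0,0,0,0,0]'

```text
time_s: 19.8
ee_pos: [584.3, -28.5, 92.6]
tool_rot: [2.582, 1.782, -0.015]
force: [-7.0, -14.0, 8.0]
width: -0.0
```

```bash
python3 lid.py
```

```text
t 19.8 box xy [-66.7  -0.8] z 92.6 yaw err -0.011 F box [-15.6   1.8] 8.0 w -0.0
0 [213. 232.] [423. 230.]
0.1 [206. 238.] [429. 236.]
0.15 [202. 241.] [433. 239.]
0.2 [198. 243.] [437. 241.]
0.25 [194. 245.] [441. 243.]
0.3 [189. 247.] [445. 245.]
0.4 [179. 249.] [455. 246.]
0.5 [167. 248.] [466. 245.]
lid blob [  176    23   340   222 61617] [[515, 169], [497, 216], [460, 244], [177, 240], [196, 32], [224, 23], [446, 30]]
```

servo_tool --targets '[0.2,0,-0.6,0,0,0.3,0,-0.6,0,0,0.3,0,-0.6,0,0,0.4,0,-0.5,0,0,0.4,0,-0.5,0,0,0.4,0,-0.5,0,0,0.5,0,-0.5,0,0,0.5,0,-0.5,0,0,0.5,0,-0.4,0,0,0,0,0,0,0]'

```text
time_s: 21.1
ee_pos: [599.6, 13.7, 139.5]
tool_rot: [-2.579, -1.792, -0.001]
force: [0.3, -1.0, -1.0]
width: -0.1
```

```bash
python3 st.py
```

```text
t 21.1 box xy [-21.8  -0.6] z 139.5 yaw err -0.005 F box [-0.9 -0.7] -1.0 w -0.1
```

servo_tool --targets '[0.5,0,-0.3,0,0,0.5,0,-0.3,0,0,0.5,0,-0.2,0,0,0.5,0,-0.2,0,0,0.5,0,-0.2,0,0,0.5,0,-0.1,0,0,0.5,0,0,0,0,0.5,0,0,0,0,0.5,0,0,0,0,0.5,0,0,0,0]'

```text
time_s: 22.35
ee_pos: [618.5, 60.1, 156.9]
tool_rot: [2.58, 1.789, 0.006]
force: [-4.3, -1.8, 14.8]
width: 0.3
```

servo_tool --targets '[0.4,0,0,0,0,0.4,0,0,0,0,0.4,0,0,0,0,0.4,0,0,0,0,0.4,0,0,0,0,0.4,0,0,0,0,0.4,0,0,0,0,0.4,0,0,0,0,0.3,0,0,0,0,0,0,0,0,0]'

```text
time_s: 23.6
ee_pos: [629.4, 92.2, 152.4]
tool_rot: [-2.581, -1.791, -0.0]
force: [-0.1, -0.4, 0.2]
width: 0.1
```

```bash
python3 st.py
```

```text
t 23.6 box xy [62.1 -1.5] z 152.4 yaw err -0.006 F box [-0.4 -0.1] 0.2 w 0.1
```

servo_tool --targets '[-1,0,0,0,0,0,0,-3,0,0,0,0,-4,0,0,0,0,-4,0,0,-4,0,0,0,0,-5,0,0,0,0,-5,0,0,0,0,-5,0,0,0,0,-5,0,0,0,0,0,0,0,0,0]'

```text
time_s: 24.85
ee_pos: [539.0, -148.8, 262.4]
tool_rot: [2.589, 1.777, -0.005]
force: [-0.5, 0.4, -0.1]
width: 0.1
```

```bash
python3 - <<'E'
from st import *
st()
im=np.zeros((600,800,3),np.uint8)
a=cam('top'); s=cam('scene'); w=cam('wrist')
im[:300,:400]=cv2.resize(a['pixels'][140:290,225:425],(400,300),interpolation=cv2.INTER_CUBIC)
im[:300,400:]=cv2.resize(s['pixels'][150:262,240:390],(400,300),interpolation=cv2.INTER_CUBIC)
im[300:,:480]=cv2.resize(w['pixels'],(480,300))
cv2.imwrite('pics/p12.png',im)
B=lambda x,z,y:proj(s,[*(Rb@[x,y]+t),z]).round(1)
for th in(1.57,1.95): print(th,[B(52.5-127*np.cos(th),70+127*np.sin(th),y) for y in(75,-75)])
E
```

```text
t 24.85 box xy [-195.4    0.4] z 262.4 yaw err -0.016 F box [0.2 0.6] -0.1 w 0.1
1.57 [array([295.9, 175.6]), array([268.1, 154.1])]
1.95 [array([279.3, 183.8]), array([252.6, 161.4])]
```

View pics/p12.png

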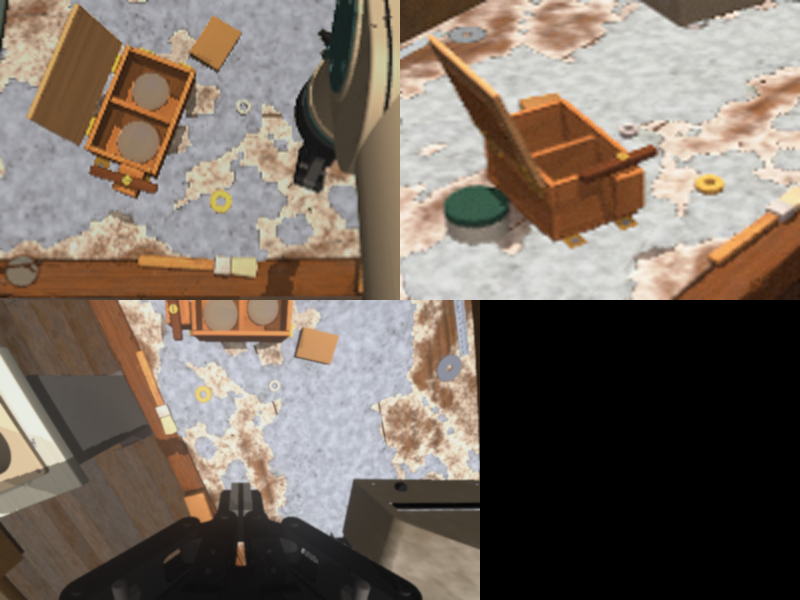

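The lid lies back: its far lip corner is at (252,164) in the scene view, against a prediction of (252.6,161.4) at 1.95 rad. The button lies along the box side, from (92,172) to (157,186) in the top inset. Both lenses are in their compartments and the bystanders look unmoved. I'm handing in.

```bash
python3 -c "
from h import *
print(finish_job())"
```

```text
the job is handed in; nothing more can be done
None
```

The lens box is open and the job is handed in, at about 25 s of the 54 s allowed. I turned the button aside with the shut fingertips, then raised the lid by its front edge and pushed it over past upright. Nothing was gripped.

**Last checks**
- **Lid:** in the last pictures its far lip corner was within 3 px of where it should be at 1.95 rad, and it stayed there with the arm well clear.
- **Button:** it lies nearly along the box's side. Estimates from two views gave 1.44 and about 1.55 rad, both above the 1.2 needed. I can't say whether it is hard against its stop.
- **Lenses and bystanders:** both lenses are in their compartments. The tin, card box, bush, gauge and brush looked unmoved by eye, but I didn't measure them. The glasses and sanding block were only partly visible in the last pictures.
- **Forces:** the highest reading on the tool was about 17 N, during the lift. I only saw readings at the end of each move, so brief peaks in between are unknown.

**What disagreed or failed**
- **Finger length:** the real fingertips were about 30 mm higher than the reported TCP. My first push therefore passed over the button without touching it; I measured the offset in two views, allowed for it and pushed again.
- **Lifting from below:** the moves don't allow tilting the tool, so I couldn't get a fingertip under the overhang. I pressed the fingers against the lid's front edge with 5–15 N, raised it by friction along its arc, and then pushed it over from below.
- **Unexplained reading:** near upright the tool briefly read about 15 N upward. I don't know the cause, but the force was back to zero by the end of the next move.

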